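# Mesh-check the nine-tooth gear against the master

## Robot

A 7-joint arm with a two-finger parallel gripper is mounted at the origin on the work surface. World frame = base frame: x ahead of the robot, y to its left, z up, the work surface at z = 0. Lengths are in m, angles in rad, forces in N, time in s.
With the tool pointing down it reaches from about 0.425 to 0.925 m from the base axis. Payload 6.8 kg.
Tool frame: the origin (TCP) lies on the centre line of the jaws, within the pads' length; the fingertips stand 19 mm ahead of it and the grasp point (between the pads) is the TCP; z points along the fingers, y is the line along which they close (so a half turn about z gives the same grasp; the last joint's range is limited). The gripper opens to 85 mm and grips with 20 to 120 N. Pads are 22 mm wide; open, the fingers measure 114 mm over their backs; the gripper's body (76 mm by 85 mm) begins 54 mm behind the grasp point. The pads swing forward as they close: fully open they stand 13 mm farther back than shut.
Start: joints at [1.136, 0.477, 0.022, 1.555, -0.011, 1.109, -0.083], TCP at [0.217, -0.639, 0.25] pointing down, gripper open.
Joint ranges: [-2.96, 2.96], [-0.34, 2.1], [-1.41, 1.46], [0.24, 2.44], [-1.37, 4.51], [0.17, 1.92], [-2.96, 2.96]. Speed limits (rad/s): [2.39, 2.39, 3.14, 3.14, 3.14, 3.14, 3.14].

## Interface

Orientations are given as a rotation vector (axis times angle).
In Python, from bench import r gives the robot as it stands. The module is installed in compiled form; this text tells all that it offers.
- The arm moves only by the tool arm_command, never from a script. Its argument "rows" is a list of rows, each an object of numbers: "fingers": the opening, from -1 (shut) to 1 (fully open); "x", "y", "z": the shift along the tool's x, y, z in m; "ax", "ay", "az": the turn, a rotation vector about the tool's x, y, z in degrees. In form: [{"fingers": .., "x": .., "y": .., "z": .., "ax": .., "ay": .., "az": ..}, ...]. A call has 1 to 10 rows; each row shifts and turns the commanded pose from where the row before left it, along the tool's axes as they then stand; what a row does not reach is not made up. A row lasts 1/12 s, in which the tool goes at most 41.7 mm and 7.16 degrees, less where a joint would pass 70% of its speed; a pose out of reach is approached as far as the arm can. A call is refused whole if a number of a shift passes 0.0417 or a number of a turn 7.16, either way. A call with a gripper value outside its range is refused whole. The fingers move at their own pace and stop on an object; "grip_force" is the grip in N (left out, the last holds). Time passes only in rows, so rows that do not move let the fingers close. It gives the time, the measured TCP pose, the force, the opening and the grip force at its end, in the units of the state.
- r.get_obs(): the state, without advancing time (a new reading comes with each control period).
- r.grab_frame(name): name is "scene" or "side" or "wrist"; returns a dict with "frame" (400x640x3 uint8, red, green, blue), "depth" (400x640 float32, m along the optical axis (not along the pixel's ray), 0 where there is no reading), "K" (3x3 intrinsics, pixels), "world_from_camera" (4x4, takes a point from camera to world coordinates). Camera axes: x right, y down, z forward; pixel columns grow to the right and rows downward; lengths in m; the calibration is good to about 2 mm. The wrist camera is an equidistant fisheye: a pixel r from the principal point sees the ray r / f radians off the axis. A picture is of the moment at which its call begins.
- r.hand_in(): hands the job in; it is judged then, once.
The state is a dict: "clock": time; "joints": joint angles; "qvel": joint speeds; "tau": joint torques, N m; "tcp_pos": TCP position; "orientation": TCP orientation; "contact_force": force on the tool from outside, world axes, zero at the start; "moment": the same for the moment, N m; "grip_width": finger opening in m; "gripper_force": force on a finger pad.
Only numpy, scipy, OpenCV 4.12 (cv2) and the standard library are available. Lean on these libraries where they do the work, as an engineer would, in place of code of your own. Each camera call takes 0.05 s, during which the arm holds its last target. There are 200 camera calls.

## Task

Two gears of the same size lie in the organiser's tilted-out bin; lift out the orange one with nine teeth and lay it flat on the empty half of the wooden test board, its teeth well interlocked with those of the blue master gear. Then check the mesh by turning the orange gear by its grip until the master's white stripe points at the red mark on the board, and let go, leaving the gears meshed. Turn the master only through the orange gear, leave the green gear in the bin and do not disturb the glass cup or the tea strainer rest.

Things in the scene. Friction and masses are not known exactly. Their poses are not given: they have to be found in the camera images.
- organiser: Grey game organiser, fixed, 290 mm wide (y), 110 mm tall; origin on the table; cabinet from x -10 to +120 mm. On its -x side, towards the test board, a white bin is locked tilted out: floor slopes down to -x at 26 deg (0.46 rad), from x -140, z 22 mm, 126 mm up the slope; walls 34-40 mm square to it. A divider at y 0 makes two 132 mm bays, one gear flat on the floor of each; which is where varies.
- nine_grip (a point): Orange gear, loose, 0.12 kg, nine teeth 40 deg apart, 104 mm over the tips, 16 mm thick; on its axis a square wooden grip, 26 x 26 mm, up to 56 mm above the underside. Point: on the axis, 40 mm above the underside, where to hold. z: gear axis, out of the grip (at first leaning 26 deg to the organiser's -x); x: along one tooth's middle; x, y square to the grip's faces. Teeth 11 mm wide.
- fifteen_grip (a point): Green plastic gear of the same diameter, thickness and grip but with fifteen teeth 12 mm wide: it does not fit the master. Point and axes as for the orange gear. Stays in the bin.
- board: Beechwood test board, fixed, 150 mm (its x) by 235 mm (its y), 15 mm thick; origin at the middle of its underside. The master gear stands over the point y = -55 mm; the half with y above 0 is empty. A red T-shaped mark is painted on its +x edge at y = -55 mm.
- board_top (a point): Middle of the board's upper face, 15 mm above the table; axes as the board's.
- master_centre (a point): On the blue master gear's axis at its upper face, 32 mm above the table. Nine teeth, same shape and size as the orange gear's; turns freely, light friction, on a brass post 47 mm above the table at its top. x: along the tooth with the white stripe. In mesh the two axes stand 89 to 96 mm apart (92 is good; tip meets tip at 104), with about 12 deg of play.
- master (a joint): Angle of the master gear on its post, rad, counter-clockwise from above; 0 when its white stripe points at the red mark (the board's +x). Starts between -0.9 and -0.6.
- cup: Empty glass cup, 72 mm across, 85 mm tall, loose; origin at the middle of its underside.
- strainer_rest: Steel tea strainer rest, a small cup 60 mm across and 25 mm tall with a 70 mm handle along its x, loose; origin under the cup's middle.
There are look-alikes about, which are no part of the job. What is meant by the part that bears nine_grip is not yellow, and is the smaller of those in its own colour.

How it is judged:
By the outcome, as a careful person would: the job done as asked, in the order asked, and still so for the second after the job is handed in, with the robot touching nothing.
It also fails if it takes over 48 s, if anything falls off the work surface, if the arm or the gripper's body presses on something with over 40 N, if the wrist force passes 120 N, or if a joint passes its speed limit or range.

## Working session

There is one attempt and no reset: what is moved stays moved. The work goes in short steps, Python scripts to look and compute and a tool call to move; the robot and the scene stay as the last step left them, time stands still between calls to the robot, and variables do not carry over. Pictures are saved under pics/ and viewed, at most 10 in all, crops included, and the job is handed in when it is done.

Besides the shell and the picture viewer there is one more tool, called after ">>>" in YAML: its name, and indented under it one key for each argument. arm_command: Moves the arm, as the interface text tells. Its arguments: {"type":"object","properties":{"rows":{"type":"array"},"grip_force":{"type":"number"}},"required":["rows"]}

```bash
mkdir -p pics; cat > h.py <<'E'
import numpy as np, cv2
from bench import r
from scipy.spatial.transform import Rotation as R
def grab(n):
    f=r.grab_frame(n); np.savez('last_%s.npz'%n,**f); return f
def save(f,p,crop=None,s=1):
    im=f['frame'][...,::-1]
    if crop: im=im[crop[1]:crop[3],crop[0]:crop[2]]
    cv2.imwrite('pics/'+p,cv2.resize(im,None,fx=s,fy=s,interpolation=cv2.INTER_CUBIC))
def cloud(f):
    d=f['depth'];K=f['K'];v,u=np.indices(d.shape)
    p=np.stack([(u-K[0,2])/K[0,0]*d,(v-K[1,2])/K[1,1]*d,d],-1)
    T=f['world_from_camera'];w=p@T[:3,:3].T+T[:3,3]; w[d==0]=np.nan; return w
E
python3 - <<'E'
from h import *
a=grab('scene');b=grab('side')
save(a,'a.png');save(b,'b.png')
for f in(a,b):print(f['K'],f['world_from_camera'].round(3))
print(r.get_obs())
E
```

```text
[[436.09615689   0.         327.57099496]
 [  0.         436.09615689 188.7409762 ]
 [  0.           0.           1.        ]] [[ 0.685  0.495 -0.534  1.169]
 [ 0.728 -0.483  0.487 -0.47 ]
 [-0.017 -0.722 -0.691  0.933]
 [ 0.     0.     0.     1.   ]]
[[396.49127018   0.         317.61838555]
 [  0.         396.49127018 193.53535232]
 [  0.           0.           1.        ]] [[-0.892 -0.332  0.308  0.191]
 [-0.452  0.667 -0.592  0.784]
 [-0.008 -0.667 -0.745  0.896]
 [ 0.     0.     0.     1.   ]]
{'clock': 0.1, 'joints': array([ 1.13590435,  0.47773192,  0.02232834,  1.55633448, -0.0114677 ,
        1.10931508, -0.0831326 ]), 'qvel': array([ 9.48736895e-05, -3.92099160e-03,  7.12520140e-04, -3.75300844e-03,
        1.62879660e-04, -1.44645549e-04, -5.55046607e-04]), 'tau': array([ 3.51882685e-03, -5.97766435e+01,  1.61334224e+00, -2.81954116e+01,
        1.28533001e-02,  5.04177195e-03, -1.76283129e-05]), 'tcp_pos': array([ 0.21651091, -0.6388067 ,  0.24942058]), 'orientation': array([-3.09815681e+00, -5.10803605e-01,  6.44789616e-04]), 'contact_force': array([-0.00100251,  0.47411196, -0.37778996]), 'moment': array([-0.00210349,  0.02822749, -0.01279733]), 'gripper_force': 0.0, 'grip_width': 0.08532131707593062}
```

View pics/a.png

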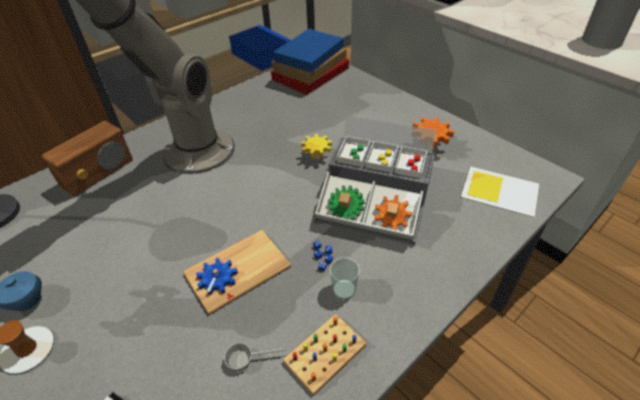

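View pics/b.png

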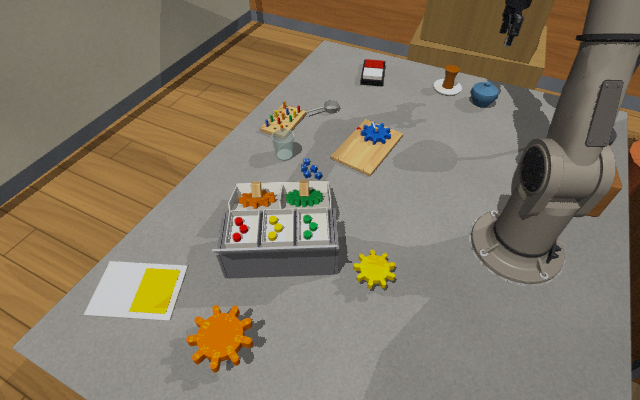

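Scene view: the orange-gear candidates are the small one in the bin at (392,211), a larger orange gear on the table at (433,128) and a yellow gear at (316,145). The green gear is at (346,203). By the description (smaller of the orange ones, in the bin) I choose (392,211). The board is at (237,271), the master at (216,275), the cup at (344,278) and the strainer at (237,358). Next is a close crop to check the choice, along with the measurements.

```bash
python3 - <<'E'
from h import *
for n in('scene','side'):
    f=dict(np.load('last_%s.npz'%n)); 
    W=cloud(f);hsv=cv2.cvtColor(f['frame'],cv2.COLOR_RGB2HSV).astype(int)
    H,S,V=[hsv[...,i] for i in range(3)]
    v,u=np.indices(H.shape)
    def box(c): return (u>c[0])&(u<c[2])&(v>c[1])&(v<c[3])
    bb=dict(scene=dict(orange=(365,190,420,235),blue=(190,250,242,300),green=(320,180,368,225),wood=(180,225,295,315),red=(222,288,238,303)),
            side=dict(orange=(232,180,280,210),blue=(358,118,395,148),green=(284,178,328,210),wood=(328,118,408,178),red=(352,122,362,132)))[n]
    m=dict(orange=(H<16)&(S>200)&(V>90),blue=(H>100)&(H<130)&(S>150),green=(H>45)&(H<85)&(S>120),wood=(H>8)&(H<25)&(S>60)&(V>120),red=((H<8)|(H>172))&(S>150))
    for k in bb:
        M=m[k]&box(bb[k])&np.isfinite(W[...,0]); P=W[M]
        if len(P)<3: print(n,k,len(P));continue
        print(n,k,len(P),'med',np.median(P,0).round(4),'min',P.min(0).round(3),'max',P.max(0).round(3))
        if k in('orange','green'):
            c=np.median(P,0);Q=P
            for _ in range(5):
                c=Q.mean(0);nn=np.linalg.svd(Q-c)[2][2];nn*=np.sign(nn[2]); Q=P[abs((P-c)@nn)<.004]
            print('  plane n',nn.round(3),len(Q),'c',c.round(4),'tilt',np.degrees(np.arccos(nn[2])))
        if k=='wood':
            T=P[abs(P[:,2]-.015)<.008][:,:2].astype(np.float32)
            print('  rect',cv2.minAreaRect(T))
    if n=='scene':
        save(f,'c.png',(170,170,440,315),2.9)
E
```

```text
scene orange 314 med [0.6975 0.1969 0.0571] min [0.642 0.166 0.041] max [0.732 0.243 0.081]
  plane n [ 0.208 -0.395  0.895] 287 c [0.6928 0.2003 0.0588] tilt 26.53893351594096
scene blue 643 med [ 0.5072 -0.2473  0.032 ] min [ 0.457 -0.294  0.015] max [ 0.554 -0.2    0.042]
scene green 569 med [0.5798 0.1372 0.0591] min [0.526 0.098 0.033] max [0.62  0.183 0.087]
  plane n [ 0.217 -0.386  0.897] 504 c [0.5763 0.1393 0.0607] tilt 26.284394504116705
scene wood 3427 med [ 0.526  -0.1722  0.015 ] min [ 0.409 -0.315 -0.005] max [ 0.598 -0.062  0.049]
  rect ((0.5090470314025879, -0.19134283065795898), (0.23512931168079376, 0.15529662370681763), 82.73619079589844)
scene red 18 med [ 0.5698 -0.2533  0.0158] min [ 0.563 -0.259  0.014] max [ 0.574 -0.248  0.019]
side orange 329 med [0.6697 0.2252 0.0691] min [0.634 0.162 0.042] max [0.731 0.258 0.088]
  plane n [ 0.199 -0.375  0.905] 219 c [0.677  0.2167 0.0686] tilt 25.153786969576025
side blue 380 med [ 0.495  -0.2353  0.0312] min [ 0.45  -0.297  0.016] max [ 0.547 -0.195  0.04 ]
side green 436 med [0.5578 0.1618 0.0708] min [0.516 0.097 0.046] max [0.615 0.195 0.087]
  plane n [ 0.203 -0.37   0.907] 319 c [0.5628 0.1543 0.0694] tilt 24.944145307497806
side wood 1734 med [ 0.5048 -0.1508  0.0147] min [ 0.42  -0.325  0.   ] max [ 0.597 -0.063  0.048]
  rect ((0.5071969628334045, -0.1889456957578659), (0.23917339742183685, 0.1514398604631424), 82.94705200195312)
side red 8 med [ 0.5668 -0.2525  0.0165] min [ 0.559 -0.258  0.012] max [ 0.57  -0.248  0.018]
```

View pics/c.png

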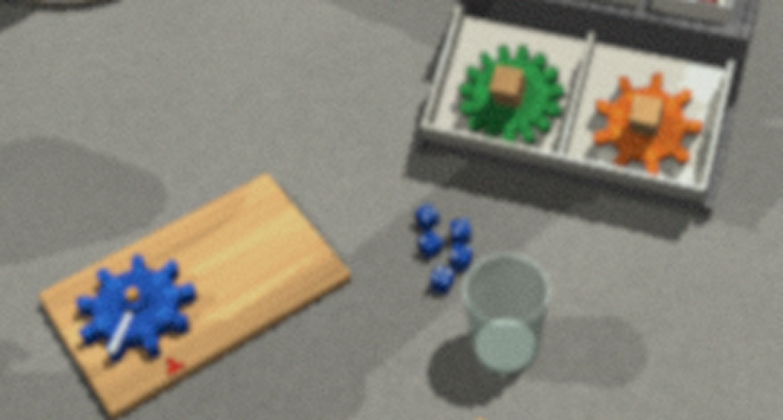

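The crop confirms that the bin gear at crop (646,122) is orange with nine teeth. The master's stripe is at crop (120,335) and the red mark at (173,367). Next I fit the gear, grip and stripe.

```bash
cat >> h.py <<'E'
from scipy.optimize import least_squares
def plane_pts(f,mask,n,p0):
    v,u=np.nonzero(mask);K=f['K'];T=f['world_from_camera']
    d=np.stack([(u-K[0,2])/K[0,0],(v-K[1,2])/K[1,1],np.ones(len(u))],-1)@T[:3,:3].T
    t=((p0-T[:3,3])@n)/(d@n); return T[:3,3]+t[:,None]*d
E
python3 - <<'E'
from h import *
yaw=np.radians(-61.6);t=np.radians(26)
n=np.array([np.sin(t)*np.cos(yaw),np.sin(t)*np.sin(yaw),np.cos(t)])
ex=np.array([-np.cos(yaw)*np.cos(t),-np.sin(yaw)*np.cos(t),np.sin(t)])  # up slope (organiser +x)
ey=np.cross(n,ex)
for s in('scene','side'):
    f=dict(np.load('last_%s.npz'%s));W=cloud(f);hsv=cv2.cvtColor(f['frame'],cv2.COLOR_RGB2HSV).astype(int)
    H,S,V=[hsv[...,i] for i in range(3)];v,u=np.indices(H.shape)
    c=dict(scene=(365,185,420,235),side=(232,176,280,212))[s]
    B=(u>c[0])&(u<c[2])&(v>c[1])&(v<c[3])
    O=B&(S>200)&(H<16)&(V>60); P=W[O];P=P[np.isfinite(P[:,0])]
    h=P@n; top=np.percentile(h,60); top=np.median(h[abs(h-top)<.005])
    P=P[abs(h-top)<.004]; q=np.stack([P@ex,P@ey],-1)
    # centre+phase: maximise inside-model score
    def score(a):
        d=q-a[:2];rr=np.hypot(*d.T);th=np.arctan2(d[:,1],d[:,0])
        e=(th-a[2]+np.pi/9)%(2*np.pi/9)-np.pi/9
        out=np.where(rr<38,0,np.minimum(rr-38,np.maximum(abs(rr*np.sin(e))*1000-5.5,0)*1) if 0 else np.maximum(abs(rr*np.sin(e))-.0055,0))
        return np.sum(np.where(rr<.040,0,out)**2+np.maximum(rr-.052,0)**2)
    from scipy.optimize import minimize
    c0=(q.max(0)+q.min(0))/2
    best=min((minimize(score,[*c0,p],method='Nelder-Mead',options=dict(initial_simplex=[[*c0,p],[c0[0]+.006,c0[1],p],[c0[0],c0[1]+.006,p],[*c0,p+.15]])) for p in np.radians([-15,-5,5,15])),key=lambda o:o.fun)
    a=best.x; C=a[0]*ex+a[1]*ey+top*n
    print(s,'gear top centre',C.round(4),'top h',top.round(4),'phase',np.degrees(a[2])%40,best.fun,len(q))
    G=W[B&np.isfinite(W[...,0])]
    hh=G@n-top; m=(hh>.034)&(hh<.046); G=G[m]
    g=np.stack([(G-C)@ex,(G-C)@ey],-1);k=np.hypot(*g.T)<.03;g=g[k]
    print('  grip',k.sum(),g.mean(0).round(4),hh[m][k].mean().round(4),cv2.minAreaRect(g.astype(np.float32)))
    # master stripe
    c=dict(scene=(190,250,242,302),side=(355,112,395,148))[s]
    B=(u>c[0])&(u<c[2])&(v>c[1])&(v<c[3])
    Z=np.array([0,0,1.])
    Bl=plane_pts(f,B&(H>100)&(H<130)&(S>150),Z,np.array([0,0,.032]))[:,:2]
    St=plane_pts(f,B&(S<70)&(V>150),Z,np.array([0,0,.0325]))[:,:2]
    print('  blue circle',cv2.minEnclosingCircle(Bl.astype(np.float32)),'stripe',len(St),St.mean(0))
    d=St.mean(0)-np.array([.501,-.245]);print('  stripe world deg',np.degrees(np.arctan2(d[1],d[0])))
    pc=St-St.mean(0);w=np.linalg.svd(pc)[2][0];print('  stripe pca',np.degrees(np.arctan2(w[1],w[0])))
E
```

```text
scene gear top centre [0.6882 0.2047 0.062 ] top h 0.1203 phase 25.0 0.0 285
  grip 97 [ 0.0014 -0.0002] 0.0395 ((0.001851806417107582, -0.00016208738088607788), (0.026095181703567505, 0.025377310812473297), 0.4558422267436981)
  blue circle ((0.5081904530525208, -0.24594615399837494), 0.05116138607263565) stripe 150 [ 0.47393814 -0.24556633]
  stripe world deg -178.80113201944283
  stripe pca -27.19460304156107
side gear top centre [0.6822 0.2074 0.0641] top h 0.1199 phase 30.165904194524437 0.0 211
  grip 48 [ 0.0036 -0.0009] 0.0391 ((-0.0010868748649954796, -0.0008844584226608276), (0.0240386500954628, 0.031739212572574615), 75.61924743652344)
  blue circle ((0.4957134425640106, -0.23885847628116608), 0.05673552677035332) stripe 45 [ 0.52737495 -0.29148287]
  stripe world deg -60.42889422422487
  stripe pca 163.63805064005672
```

>>> arm_command:
  rows:
    - {"x":0.033,"y":-0.0254}
    - {"x":0.033,"y":-0.0254}
    - {"x":0.033,"y":-0.0254}
    - {"x":0.033,"y":-0.0254}
    - {"x":0.033,"y":-0.0254}
    - {"x":0.033,"y":-0.0254}
    - {"x":0.033,"y":-0.0254}
    - {"x":0.033,"y":-0.0254}
    - {"x":0.033,"y":-0.0254}
    - {"x":0.033,"y":-0.0254}

```text
validation failed for argument at $.ro...
```

>>> arm_command:
  rows:
    - {"x":0.033,"y":-0.0254}
    - {"x":0.033,"y":-0.0254}
    - {"x":0.033,"y":-0.0254}
    - {}
    - {}

```text
validation failed for argument at $.ro...
```

```bash
python3 - <<'E'
from h import *
f=grab('wrist');save(f,'w1.png');o=r.get_obs();print(o['clock'],o['tcp_pos'],o['orientation'],o['joints']);print(f['K'],f['world_from_camera'].round(3))
E
```

```text
0.15 [ 0.21655008 -0.63887774  0.24954163] [-3.09839156e+00 -5.10892177e-01  5.24127195e-04] [ 1.13587271  0.4776338   0.02236681  1.55620536 -0.01150016  1.10928539
 -0.08308558]
[[309.70691629   0.         314.5863918 ]
 [  0.         309.70691629 205.02888633]
 [  0.           0.           1.        ]] [[ 0.322 -0.909 -0.264  0.284]
 [-0.947 -0.31  -0.088 -0.616]
 [-0.002  0.279 -0.96   0.374]
 [ 0.     0.     0.     1.   ]]
```

View pics/w1.png

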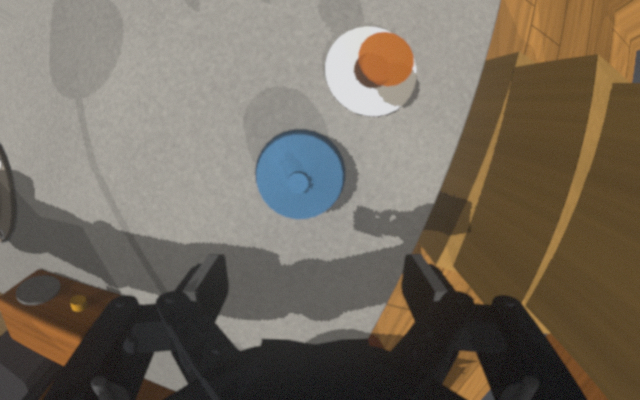

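The moves were refused because every row needs all of its fields. The wrist view still shows the start area, with the blue pot at (300,175).

>>> arm_command:
  rows:
    - {"fingers":0.3,"x":0.033,"y":-0.0254,"z":0,"ax":0,"ay":0,"az":0}
    - {"fingers":0.3,"x":0.033,"y":-0.0254,"z":0,"ax":0,"ay":0,"az":0}
    - {"fingers":0.3,"x":0.033,"y":-0.0254,"z":0,"ax":0,"ay":0,"az":0}
    - {"fingers":0.3,"x":0.033,"y":-0.0254,"z":0,"ax":0,"ay":0,"az":0}
    - {"fingers":0.3,"x":0.033,"y":-0.0254,"z":0,"ax":0,"ay":0,"az":0}
    - {"fingers":0.3,"x":0.033,"y":-0.0254,"z":0,"ax":0,"ay":0,"az":0}
    - {"fingers":0.3,"x":0.033,"y":-0.0254,"z":0,"ax":0,"ay":0,"az":0}
    - {"fingers":0.3,"x":0.033,"y":-0.0254,"z":0,"ax":0,"ay":0,"az":0}
    - {"fingers":0.3,"x":0.033,"y":-0.0254,"z":0,"ax":0,"ay":0,"az":0}
    - {"fingers":0.3,"x":0.033,"y":-0.0254,"z":0,"ax":0,"ay":0,"az":0}

```text
clock: 0.98
tcp_pos: [0.4483, -0.2909, 0.2503]
orientation: [3.1, 0.511, -0.0]
contact_force: [0.4, -0.1, -0.7]
grip_width: 0.0556
gripper_force: 0.0
```

>>> arm_command:
  rows:
    - {"fingers":0.3,"x":0.033,"y":-0.0254,"z":0,"ax":0,"ay":0,"az":0}
    - {"fingers":0.3,"x":0.033,"y":-0.0254,"z":0,"ax":0,"ay":0,"az":0}
    - {"fingers":0.3,"x":0,"y":0,"z":0,"ax":0,"ay":0,"az":0}
    - {"fingers":0.3,"x":0,"y":0,"z":0,"ax":0,"ay":0,"az":0}

```text
clock: 1.32
tcp_pos: [0.4953, -0.2205, 0.2502]
orientation: [-3.097, -0.52, -0.0]
contact_force: [-0.4, -0.7, -0.7]
grip_width: 0.0552
gripper_force: 0.0
```

```bash
python3 - <<'E'
from h import *
f=grab('wrist');save(f,'w2.png');o=r.get_obs();print(o['clock'],o['tcp_pos'],o['orientation'],o['joints'],o['grip_width']);print(f['world_from_camera'].round(3))
E
```

```text
1.3667 [ 0.49403359 -0.22275268  0.2500482 ] [-3.09900905e+00 -5.14581988e-01  9.46843666e-04] [ 0.47780721  0.26968289 -0.20261259  1.86364172  0.06329867  1.01503744
 -0.99283549] 0.05521579846017783
[[ 0.328 -0.907 -0.263  0.562]
 [-0.945 -0.315 -0.09  -0.197]
 [-0.001  0.278 -0.961  0.374]
 [ 0.     0.     0.     1.   ]]
```

View pics/w2.png

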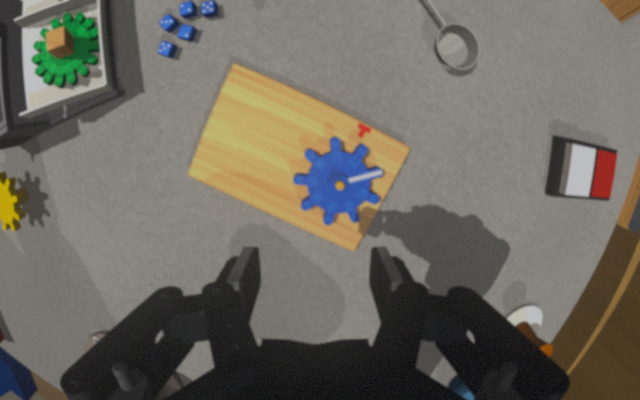

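The wrist view shows the board, with the master at (339,183), its stripe ending at (380,173) and the red T at (363,130).

```bash
cat >> h.py <<'E'
def fproj(f,P):
    T=f['world_from_camera'];K=f['K'];c=(P-T[:3,3])@T[:3,:3]
    rr=np.linalg.norm(c[...,:2],axis=-1);th=np.arctan2(rr,c[...,2]);s=th/np.maximum(rr,1e-9)
    return np.stack([K[0,2]+K[0,0]*c[...,0]*s,K[1,2]+K[1,1]*c[...,1]*s],-1)
def rect(f,O,ex,ey,half=.07,step=.0005):
    g=np.arange(-half,half,step);X,Y=np.meshgrid(g,g)
    uv=fproj(f,O+X[...,None]*ex+Y[...,None]*ey).astype(np.float32)
    return X,Y,cv2.remap(f['frame'],uv[...,0],uv[...,1],cv2.INTER_LINEAR)
def gearfit(X,Y,M):
    # area fit of a nine-tooth mask: centre by IoU with model, phase
    from scipy.optimize import minimize
    def model(a):
        dx=X-a[0];dy=Y-a[1];rr=np.hypot(dx,dy);th=np.arctan2(dy,dx)
        e=(th-a[2]+np.pi/9)%(2*np.pi/9)-np.pi/9
        tooth=np.clip((.0055-abs(rr*np.sin(e)))/.001+.5,0,1)*np.clip((.052-rr)/.001+.5,0,1)
        return np.maximum(tooth,np.clip((a[3]-rr)/.001+.5,0,1))
    ign=np.hypot(X-X[M].mean(),Y-Y[M].mean())<.024
    def cost(a): return np.abs(model(a)-M)[~ign].mean()
    c=[(X[M].max()+X[M].min())/2,(Y[M].max()+Y[M].min())/2]
    return min((minimize(cost,[*c,p,.038],method='Nelder-Mead',options=dict(initial_simplex=np.array([[*c,p,.038]]*5)+np.diag([.005,.005,.15,.003,0])[:5,:4])) for p in np.radians([0,10,20,30])),key=lambda o:o.fun)
E
python3 - <<'E'
from h import *
f=dict(np.load('last_wrist.npz'))
ex,ey=np.eye(3)[0],np.eye(3)[1]
O=np.array([.501,-.245,.032])
X,Y,im=rect(f,O,ex,ey)
h=cv2.cvtColor(im,cv2.COLOR_RGB2HSV).astype(int);H,S,V=[h[...,i] for i in range(3)]
M=(H>100)&(H<130)&(S>130)
b=gearfit(X,Y,M);a=b.x;print('master',O[:2]+a[:2],np.degrees(a[2])%40,a[3],b.fun)
rr=np.hypot(X-a[0],Y-a[1]);St=(V>150)&(S<90)&(rr<.05)&(rr>.012)
# keep largest component
n,l,s,c=cv2.connectedComponentsWithStats(St.astype(np.uint8));k=1+np.argmax(s[1:,4]);K=l==k
d=np.array([X[K].mean()-a[0],Y[K].mean()-a[1]]);print('stripe',K.sum(),d,np.degrees(np.arctan2(d[1],d[0])))
O=np.array([.508,-.19,.015]);X,Y,im=rect(f,O,ex,ey,.18)
h=cv2.cvtColor(im,cv2.COLOR_RGB2HSV).astype(int);H,S,V=[h[...,i] for i in range(3)]
M=((H>8)&(H<25)&(S>70)&(V>120)).astype(np.uint8)
n,l,s,c=cv2.connectedComponentsWithStats(cv2.morphologyEx(M,cv2.MORPH_OPEN,np.ones((5,5))));k=1+np.argmax(s[1:,4]);K=l==k
q=cv2.minAreaRect(np.stack([X[K],Y[K]],-1).astype(np.float32));print('board',q[0]+O[:2],q)
R_=((H<8)|(H>172))&(S>150)&(np.hypot(X-.063,Y+.063)<.03)
print('red',R_.sum(),X[R_].mean()+.508,Y[R_].mean()-.19)
E
```

```text
master [ 0.50312752 -0.24617574] 24.757410950627005 0.03493445369704772 0.042870911060613505
stripe 1046 [ 0.01723481 -0.02674013] -57.19701221933586
board [ 0.50926237 -0.19167389] ((0.0012623704969882965, -0.0016738921403884888), (0.23480208218097687, 0.14984950423240662), 83.3130874633789)
red 465 0.5686064516129035 -0.2541645161290321
```

```bash
cat >> h.py <<'E'
yw=np.radians(-61.6);tl=np.radians(26)
n_=np.array([np.sin(tl)*np.cos(yw),np.sin(tl)*np.sin(yw),np.cos(tl)])
sx=np.array([-np.cos(yw)*np.cos(tl),-np.sin(yw)*np.cos(tl),np.sin(tl)]);sy=np.cross(n_,sx)
Rg=np.stack([-sy,-sx,-n_],1)
def plan(P,Rt):
    o=r.get_obs();R0=R.from_rotvec(o['orientation']).as_matrix()
    print('clock',o['clock'],'F',o['contact_force'].round(1))
    d=(np.array(P)-o['tcp_pos']);a=R.from_matrix(R0.T@Rt).as_rotvec(degrees=True)
    print('shift in present tool (first)',(R0.T@d).round(4),'turn',a.round(2),'| shift in target tool (after turn)',(Rt.T@d).round(4))
E
python3 -c "
from h import *
plan([.713,.158,.22],Rg)"
```

```text
clock 1.3667 F [-0.4 -1.4  0.5]
shift in present tool (first) [ 0.3303 -0.2895  0.0299] turn [25.92 -2.13 -9.39] | shift in target tool (after turn) [ 0.3737 -0.1943  0.1282]
```

>>> arm_command:
  rows:
    - {"fingers":0.2,"x":0.033,"y":-0.029,"z":0.003,"ax":0,"ay":0,"az":0}
    - {"fingers":0.2,"x":0.033,"y":-0.029,"z":0.003,"ax":0,"ay":0,"az":0}
    - {"fingers":0.2,"x":0.033,"y":-0.029,"z":0.003,"ax":0,"ay":0,"az":0}
    - {"fingers":0.2,"x":0.033,"y":-0.029,"z":0.003,"ax":0,"ay":0,"az":0}
    - {"fingers":0.2,"x":0.033,"y":-0.029,"z":0.003,"ax":0,"ay":0,"az":0}
    - {"fingers":0.2,"x":0.033,"y":-0.029,"z":0.003,"ax":0,"ay":0,"az":0}
    - {"fingers":0.2,"x":0.033,"y":-0.029,"z":0.003,"ax":0,"ay":0,"az":0}
    - {"fingers":0.2,"x":0.033,"y":-0.029,"z":0.003,"ax":0,"ay":0,"az":0}
    - {"fingers":0.2,"x":0.033,"y":-0.029,"z":0.003,"ax":0,"ay":0,"az":0}
    - {"fingers":0.2,"x":0.033,"y":-0.029,"z":0.003,"ax":0,"ay":0,"az":0}

```text
clock: 2.2
tcp_pos: [0.7026, 0.1354, 0.2214]
orientation: [3.099, 0.505, -0.001]
contact_force: [0.7, -0.4, 0.1]
grip_width: 0.0511
gripper_force: 0.0
```

>>> arm_command:
  rows:
    - {"fingers":0.2,"x":0,"y":0,"z":0,"ax":5.2,"ay":-0.43,"az":-1.88}
    - {"fingers":0.2,"x":0,"y":0,"z":0,"ax":5.2,"ay":-0.43,"az":-1.88}
    - {"fingers":0.2,"x":0,"y":0,"z":0,"ax":5.2,"ay":-0.43,"az":-1.88}
    - {"fingers":0.2,"x":0,"y":0,"z":0,"ax":5.2,"ay":-0.43,"az":-1.88}
    - {"fingers":0.2,"x":0,"y":0,"z":0,"ax":5.2,"ay":-0.43,"az":-1.88}
    - {"fingers":0.2,"x":0,"y":0,"z":0,"ax":0,"ay":0,"az":0}
    - {"fingers":0.2,"x":0,"y":0,"z":0,"ax":0,"ay":0,"az":0}

```text
clock: 2.78
tcp_pos: [0.7022, 0.1325, 0.2199]
orientation: [-2.619, -0.65, 0.153]
contact_force: [-0.1, -0.1, -0.1]
grip_width: 0.0514
gripper_force: 0.0
```

```bash
cat > m.py <<'E'
from h import *
import sys
f=grab('wrist')
O=np.array([.687,.206,.063]);  # gear top centre guess
X,Y,im=rect(f,O,sx,sy)
h=cv2.cvtColor(im,cv2.COLOR_RGB2HSV).astype(int);H,S,V=[h[...,i] for i in range(3)]
M=(H<16)&(S>205)&(V>90)
b=gearfit(X,Y,M);a=b.x;C=O+a[0]*sx+a[1]*sy
print('gear top',C,a,'phase in (sx,sy)',np.degrees(a[2])%40,b.fun)
X2,Y2,im2=rect(f,C+.040*n_,sx,sy)
h=cv2.cvtColor(im2,cv2.COLOR_RGB2HSV).astype(int);H,S,V=[h[...,i] for i in range(3)]
cv2.imwrite('pics/'+sys.argv[1],np.hstack([im[...,::-1],im2[...,::-1]]))
T=f['world_from_camera'];print('cam',((T[:3,3]-C)@np.stack([sx,sy,n_],1)).round(3))
plan(C+.024*n_,Rg);print(r.get_obs()['joints'].round(2))
E
python3 m.py g1.png
```

```text
gear top [0.68659069 0.2077118  0.06382937] [ 0.00189194 -0.00045412  0.01520616  0.0341394 ] phase in (sx,sy) 0.8712490574967237 0.10499919474395465
cam [ 0.002 -0.049  0.297]
clock 2.8333 F [-0.6  0.6  0.2]
shift in present tool (first) [0.0212 0.0049 0.1486] turn [ 0.05 -0.07 -0.29] | shift in target tool (after turn) [0.0213 0.0051 0.1485]
[ 0.18  0.72 -0.48  1.33 -0.13  1.28 -1.25]
```

View pics/g1.png

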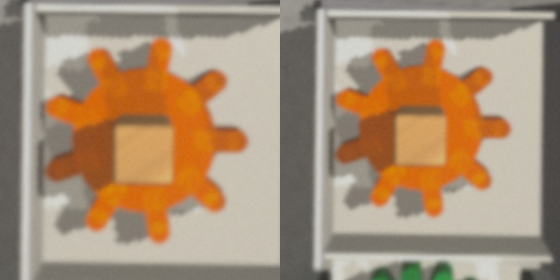

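The rectified view shows the gear centred at about (143,140) in the left panel, with one tooth along +slope (247,140). The grip top in the right panel (395–446, 114–165) is square to the bin.

>>> arm_command:
  rows:
    - {"fingers":0.2,"x":0.021,"y":0.005,"z":0.03,"ax":0,"ay":0,"az":0}
    - {"fingers":0.2,"x":0,"y":0,"z":0.03,"ax":0,"ay":0,"az":0}
    - {"fingers":0.2,"x":0,"y":0,"z":0.03,"ax":0,"ay":0,"az":0}
    - {"fingers":0.2,"x":0,"y":0,"z":0.03,"ax":0,"ay":0,"az":0}
    - {"fingers":0.2,"x":0,"y":0,"z":0.018,"ax":0,"ay":0,"az":0}
    - {"fingers":0.2,"x":0,"y":0,"z":0.009,"ax":0,"ay":0,"az":0}
    - {"fingers":0.2,"x":0,"y":0,"z":0,"ax":0,"ay":0,"az":0}
    - {"fingers":0.2,"x":0,"y":0,"z":0,"ax":0,"ay":0,"az":0}

```text
clock: 3.5
tcp_pos: [0.6919, 0.2003, 0.0889]
orientation: [-2.615, -0.661, 0.15]
contact_force: [0.6, 0.3, 0.8]
grip_width: 0.0514
gripper_force: 0.0
```

```bash
python3 - <<'E'
from h import *
plan(np.array([0.6866,.2077,.0638])+.024*n_,Rg);print(r.get_obs()['grip_width'])
E
```

```text
clock 3.5 F [0.6 0.3 0.8]
shift in present tool (first) [-0.0011  0.0029  0.0025] turn [ 0.02 -0.11 -0.01] | shift in target tool (after turn) [-0.0011  0.0029  0.0025]
0.051407768751750654
```

>>> arm_command:
  rows:
    - {"fingers":0.2,"x":0,"y":0.002,"z":0.001,"ax":0,"ay":0,"az":0}
    - {"fingers":-0.6,"x":0,"y":0,"z":0,"ax":0,"ay":0,"az":0}
    - {"fingers":-0.6,"x":0,"y":0,"z":0,"ax":0,"ay":0,"az":0}
    - {"fingers":-0.6,"x":0,"y":0,"z":0,"ax":0,"ay":0,"az":0}
    - {"fingers":-0.6,"x":0,"y":0,"z":0,"ax":0,"ay":0,"az":0}
    - {"fingers":-0.6,"x":0,"y":0,"z":0,"ax":0,"ay":0,"az":0}
    - {"fingers":-0.6,"x":0,"y":0,"z":0,"ax":0,"ay":0,"az":0}
    - {"fingers":-0.6,"x":0,"y":0,"z":0,"ax":0,"ay":0,"az":0}
  grip_force: 50

```text
clock: 4.17
tcp_pos: [0.6936, 0.1973, 0.0871]
orientation: [-2.616, -0.657, 0.148]
contact_force: [1.2, -2.6, 5.3]
grip_width: 0.0255
gripper_force: 50.0
```

```bash
python3 - <<'E'
from h import *
o=r.get_obs()
plan(np.array([0.6866,.2077,.0638])+.024*n_,Rg);print(o['grip_width'],o['gripper_force'],o['tcp_pos'],o['orientation'])
R0=R.from_rotvec(o['orientation']).as_matrix();print('down in tool',R0.T@[0,0,1])
E
```

```text
clock 4.1667 F [ 1.2 -2.6  5.3]
shift in present tool (first) [-0.0013 -0.001   0.0024] turn [ 0.02 -0.21 -0.13] | shift in target tool (after turn) [-0.0012 -0.001   0.0024]
0.025462669405790984 50.018178820610046 [0.69363504 0.19730819 0.08707078] [-2.61597634 -0.65749363  0.14846372]
down in tool [ 0.00234076 -0.43809538 -0.89892545]
```

>>> arm_command:
  rows:
    - {"fingers":-0.6,"x":0,"y":0,"z":-0.01,"ax":0,"ay":0,"az":0}
    - {"fingers":-0.6,"x":0,"y":0,"z":-0.02,"ax":0,"ay":0,"az":0}
    - {"fingers":-0.6,"x":0,"y":0,"z":-0.03,"ax":0,"ay":0,"az":0}
    - {"fingers":-0.6,"x":0,"y":0,"z":-0.03,"ax":0,"ay":0,"az":0}
    - {"fingers":-0.6,"x":0,"y":0,"z":-0.03,"ax":0,"ay":0,"az":0}
    - {"fingers":-0.6,"x":0,"y":0,"z":-0.02,"ax":0,"ay":0,"az":0}
    - {"fingers":-0.6,"x":0,"y":0,"z":0,"ax":0,"ay":0,"az":0}
    - {"fingers":-0.6,"x":0,"y":0,"z":0,"ax":0,"ay":0,"az":0}

```text
clock: 4.83
tcp_pos: [0.7219, 0.1437, 0.2127]
orientation: [-2.615, -0.658, 0.149]
contact_force: [-0.2, -0.5, -0.1]
grip_width: 0.0257
gripper_force: 49.1
```

```bash
cat >> h.py <<'E'
def Rd(deg):
    a=np.radians(deg);c,s=np.cos(a),np.sin(a);return np.array([[c,s,0],[s,-c,0],[0,0,-1.]])
E
python3 - <<'E'
from h import *
o=r.get_obs();print(o['tcp_pos'],o['grip_width'],o['gripper_force'])
plan([.5136,-.155,.20],Rd(11.8))
E
```

```text
[0.72187382 0.14366991 0.21265956] 0.02570418043706202 49.104761481285095
clock 4.8333 F [-0.2 -0.5 -0.1]
shift in present tool (first) [-0.3248  0.1532 -0.0614] turn [-25.84   3.62  16.18] | shift in target tool (after turn) [-0.2649  0.2498  0.0127]
```

>>> arm_command:
  rows:
    - {"fingers":-0.6,"x":0,"y":0,"z":0,"ax":-4.3,"ay":0.6,"az":2.7}
    - {"fingers":-0.6,"x":0,"y":0,"z":0,"ax":-4.3,"ay":0.6,"az":2.7}
    - {"fingers":-0.6,"x":0,"y":0,"z":0,"ax":-4.3,"ay":0.6,"az":2.7}
    - {"fingers":-0.6,"x":0,"y":0,"z":0,"ax":-4.3,"ay":0.6,"az":2.7}
    - {"fingers":-0.6,"x":0,"y":0,"z":0,"ax":-4.3,"ay":0.6,"az":2.7}
    - {"fingers":-0.6,"x":0,"y":0,"z":0,"ax":-4.3,"ay":0.6,"az":2.7}

```text
clock: 5.33
tcp_pos: [0.7197, 0.1448, 0.2099]
orientation: [3.123, 0.322, -0.007]
contact_force: [0.7, 0.6, -1.1]
grip_width: 0.0255
gripper_force: 49.2
```

>>> arm_command:
  rows:
    - {"fingers":-0.6,"x":-0.0265,"y":0.025,"z":0.001,"ax":0,"ay":0,"az":0}
    - {"fingers":-0.6,"x":-0.0265,"y":0.025,"z":0.001,"ax":0,"ay":0,"az":0}
    - {"fingers":-0.6,"x":-0.0265,"y":0.025,"z":0.001,"ax":0,"ay":0,"az":0}
    - {"fingers":-0.6,"x":-0.0265,"y":0.025,"z":0.001,"ax":0,"ay":0,"az":0}
    - {"fingers":-0.6,"x":-0.0265,"y":0.025,"z":0.001,"ax":0,"ay":0,"az":0}
    - {"fingers":-0.6,"x":-0.0265,"y":0.025,"z":0.001,"ax":0,"ay":0,"az":0}
    - {"fingers":-0.6,"x":-0.0265,"y":0.025,"z":0.001,"ax":0,"ay":0,"az":0}
    - {"fingers":-0.6,"x":-0.0265,"y":0.025,"z":0.001,"ax":0,"ay":0,"az":0}
    - {"fingers":-0.6,"x":-0.0265,"y":0.025,"z":0.001,"ax":0,"ay":0,"az":0}
    - {"fingers":-0.6,"x":-0.0265,"y":0.025,"z":0.001,"ax":0,"ay":0,"az":0}

```text
clock: 6.17
tcp_pos: [0.5105, -0.1548, 0.2002]
orientation: [-3.122, -0.326, 0.009]
contact_force: [0.1, -0.5, -1.9]
grip_width: 0.0256
gripper_force: 49.4
```

>>> arm_command:
  rows:
    - {"fingers":-0.6,"x":0,"y":0,"z":0.03,"ax":0,"ay":0,"az":0}
    - {"fingers":-0.6,"x":0,"y":0,"z":0.03,"ax":0,"ay":0,"az":0}
    - {"fingers":-0.6,"x":0,"y":0,"z":0.02,"ax":0,"ay":0,"az":0}
    - {"fingers":-0.6,"x":0,"y":0,"z":0,"ax":0,"ay":0,"az":0}
    - {"fingers":-0.6,"x":0,"y":0,"z":0,"ax":0,"ay":0,"az":0}

```text
clock: 6.58
tcp_pos: [0.5112, -0.1536, 0.1203]
orientation: [-3.122, -0.326, 0.011]
contact_force: [0.3, 0.0, -1.2]
grip_width: 0.0254
gripper_force: 49.4
```

```bash
python3 - <<'E'
from h import *
o=r.get_obs();print(o['tcp_pos'],o['joints'].round(2))
plan([.5136,-.155,.057],Rd(11.8))
f=grab('wrist');p=o['tcp_pos'];ex,ey=np.eye(3)[:2]
X,Y,im=rect(f,np.array([p[0],p[1],p[2]-.025]),ex,ey)
h=cv2.cvtColor(im,cv2.COLOR_RGB2HSV).astype(int);M=(h[...,0]<16)&(h[...,1]>205)&(h[...,2]>60)
b=gearfit(X,Y,M);print('orange rel tcp',b.x,np.degrees(b.x[2])%40,b.fun)
s=grab('scene');save(s,'d.png',(150,170,330,310),3.5);A=(cv2.resize(im,None,fx=1.7,fy=1.7))[...,::-1]
D=cv2.imread('pics/d.png');D=D[:A.shape[0]] ;A=A[:D.shape[0]];cv2.imwrite('pics/d.png',cv2.resize(np.hstack([D[:,:520],A[:,:]]),(800,380)))
E
```

```text
[ 0.51122943 -0.15364342  0.12030789] [ 0.33  0.43 -0.2   1.99  0.12  0.74 -1.3 ]
clock 6.5833 F [ 0.3  0.  -1.2]
shift in present tool (first) [0.0025 0.002  0.0633] turn [-0.21  0.38  0.11] | shift in target tool (after turn) [0.002  0.0018 0.0633]
orange rel tcp [ 0.01687292 -0.00335651  0.03387373  0.02104502] 1.9408217676908264 0.1395941898386274
```

View pics/d.png

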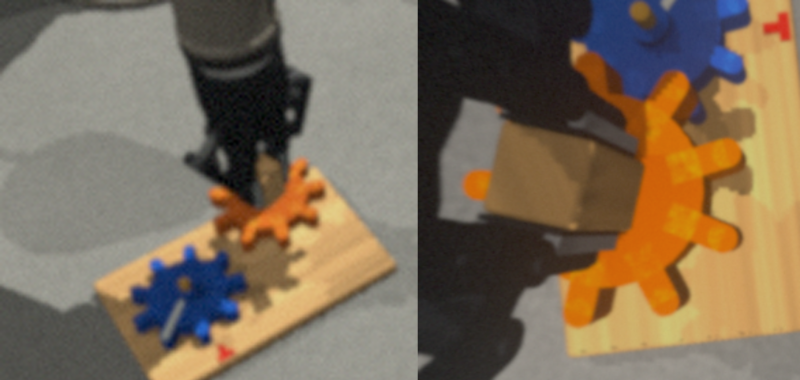

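The left panel shows the orange gear held level over the empty half of the board. The right panel has its teeth at (735,155) and (728,237), which is the planned phase.

>>> arm_command:
  rows:
    - {"fingers":-0.6,"x":0.002,"y":0.002,"z":0.015,"ax":0,"ay":0.3,"az":0}
    - {"fingers":-0.6,"x":0,"y":0,"z":0.015,"ax":0,"ay":0,"az":0}
    - {"fingers":-0.6,"x":0,"y":0,"z":0.008,"ax":0,"ay":0,"az":0}
    - {"fingers":-0.6,"x":0,"y":0,"z":0,"ax":0,"ay":0,"az":0}
    - {"fingers":-0.6,"x":0,"y":0,"z":0,"ax":0,"ay":0,"az":0}

```text
clock: 7.1
tcp_pos: [0.5157, -0.1562, 0.0846]
orientation: [-3.123, -0.324, -0.005]
contact_force: [0.1, -0.1, -0.6]
grip_width: 0.0252
gripper_force: 49.5
```

>>> arm_command:
  rows:
    - {"fingers":-0.6,"x":0,"y":0,"z":0.005,"ax":0,"ay":0,"az":0}
    - {"fingers":-0.6,"x":0,"y":0,"z":0.005,"ax":0,"ay":0,"az":0}
    - {"fingers":-0.6,"x":0,"y":0,"z":0.004,"ax":0,"ay":0,"az":0}
    - {"fingers":-0.6,"x":0,"y":0,"z":0,"ax":0,"ay":0,"az":0}
    - {"fingers":-0.6,"x":0,"y":0,"z":0,"ax":0,"ay":0,"az":0}

```text
clock: 7.52
tcp_pos: [0.5153, -0.1563, 0.0698]
orientation: [-3.123, -0.324, -0.004]
contact_force: [0.2, -0.5, -0.3]
grip_width: 0.0254
gripper_force: 49.5
```

```bash
python3 - <<'E'
from h import *
plan([.5136,-.155,.057],Rd(11.8))
E
```

```text
clock 7.5167 F [ 0.2 -0.5 -0.3]
shift in present tool (first) [-0.0014 -0.0016  0.0128] turn [-0.08 -0.14  0.03] | shift in target tool (after turn) [-0.0014 -0.0016  0.0128]
```

>>> arm_command:
  rows:
    - {"fingers":-0.6,"x":-0.0014,"y":-0.0016,"z":0.004,"ax":0,"ay":0,"az":0}
    - {"fingers":-0.6,"x":0,"y":0,"z":0.004,"ax":0,"ay":0,"az":0}
    - {"fingers":-0.6,"x":0,"y":0,"z":0.002,"ax":0,"ay":0,"az":0}
    - {"fingers":-0.6,"x":0,"y":0,"z":0,"ax":0,"ay":0,"az":0}
    - {"fingers":-0.6,"x":0,"y":0,"z":0,"ax":0,"ay":0,"az":0}

```text
clock: 7.93
tcp_pos: [0.5137, -0.155, 0.0598]
orientation: [-3.123, -0.324, -0.004]
contact_force: [0.1, 0.2, -0.5]
grip_width: 0.025
gripper_force: 49.5
```

>>> arm_command:
  rows:
    - {"fingers":-0.6,"x":0,"y":0,"z":0.001,"ax":0,"ay":0,"az":0}
    - {"fingers":-0.6,"x":0,"y":0,"z":0.001,"ax":0,"ay":0,"az":0}
    - {"fingers":-0.6,"x":0,"y":0,"z":0,"ax":0,"ay":0,"az":0}

```text
clock: 8.18
tcp_pos: [0.5137, -0.155, 0.0579]
orientation: [-3.123, -0.323, -0.004]
contact_force: [-0.1, -0.5, -0.9]
grip_width: 0.0255
gripper_force: 49.5
```

>>> arm_command:
  rows:
    - {"fingers":-0.6,"x":0,"y":0,"z":0.001,"ax":0,"ay":0,"az":0}
    - {"fingers":-0.6,"x":0,"y":0,"z":0,"ax":0,"ay":0,"az":0}
    - {"fingers":-0.6,"x":0,"y":0,"z":0,"ax":0,"ay":0,"az":0}

```text
clock: 8.43
tcp_pos: [0.5138, -0.155, 0.0575]
orientation: [-3.124, -0.324, -0.005]
contact_force: [-1.9, 1.7, 5.0]
grip_width: 0.0255
gripper_force: 50.1
```

>>> arm_command:
  rows:
    - {"fingers":-0.6,"x":0,"y":0,"z":0.001,"ax":0,"ay":0,"az":0}
    - {"fingers":-0.6,"x":0,"y":0,"z":0,"ax":0,"ay":0,"az":0}
    - {"fingers":-0.6,"x":0,"y":0,"z":0,"ax":0,"ay":0,"az":0}

```text
clock: 8.68
tcp_pos: [0.5137, -0.155, 0.0574]
orientation: [-3.124, -0.324, -0.004]
contact_force: [-6.5, 1.7, 15.9]
grip_width: 0.0258
gripper_force: 51.5
```

The gear reached the board at the predicted height and is in mesh. I'll ease the pressure and turn it clockwise (+az).

>>> arm_command:
  rows:
    - {"fingers":-0.6,"x":0,"y":0,"z":-0.0013,"ax":0,"ay":0,"az":0}
    - {"fingers":-0.6,"x":0,"y":0,"z":0,"ax":0,"ay":0,"az":5}
    - {"fingers":-0.6,"x":0,"y":0,"z":0,"ax":0,"ay":0,"az":5}
    - {"fingers":-0.6,"x":0,"y":0,"z":0,"ax":0,"ay":0,"az":5}
    - {"fingers":-0.6,"x":0,"y":0,"z":0,"ax":0,"ay":0,"az":5}
    - {"fingers":-0.6,"x":0,"y":0,"z":0,"ax":0,"ay":0,"az":5}
    - {"fingers":-0.6,"x":0,"y":0,"z":0,"ax":0,"ay":0,"az":5}
    - {"fingers":-0.6,"x":0,"y":0,"z":0,"ax":0,"ay":0,"az":0}
    - {"fingers":-0.6,"x":0,"y":0,"z":0,"ax":0,"ay":0,"az":0}

```text
clock: 9.43
tcp_pos: [0.5143, -0.155, 0.0576]
orientation: [-3.101, 0.491, -0.005]
contact_force: [-0.1, 0.6, 1.8]
grip_width: 0.0253
gripper_force: 49.9
```

```bash
cat > s.py <<'E'
from h import *
import sys
f=grab('wrist');ex,ey=np.eye(3)[:2]
C=np.array([.5030,-.2463,.032])
X,Y,im=rect(f,C,ex,ey)
h=cv2.cvtColor(im,cv2.COLOR_RGB2HSV).astype(int);H,S,V=[h[...,i] for i in range(3)]
M=(H>100)&(H<130)&(S>130)
b=gearfit(X,Y,M);print('master fit',b.x,np.degrees(b.x[2])%40,b.fun,'(zero: 33.3)')
rr=np.hypot(X,Y);St=(S<90)&(V>110)&(rr<.05)&(rr>.014)
n,l,s,c=cv2.connectedComponentsWithStats(St.astype(np.uint8))
for k in 1+np.argsort(-s[1:,4])[:3]:
    x,y=X[l==k].mean(),Y[l==k].mean();print('stripe?',s[k,4],'r',np.hypot(x,y).round(3),'board deg',(np.degrees(np.arctan2(y,x))+6.7).round(1))
o=r.get_obs();print(o['clock'],o['tcp_pos'],o['contact_force'].round(1),o['moment'].round(2),o['joints'].round(2))
X,Y,im=rect(f,C+[0.005,.045,0],ex,ey,.11)
if len(sys.argv)>1: cv2.imwrite('pics/'+sys.argv[1],im[::-1,:,::-1])
E
python3 s.py t1.png
```

```text
master fit [0.00017055 0.001024   0.15463674 0.03535433] 8.86003238999067 0.04034636205419252 (zero: 33.3)
stripe? 960 r 0.032 board deg -25.1
stripe? 127 r 0.04 board deg 186.3
stripe? 64 r 0.038 board deg -125.7
9.4833 [ 0.51421408 -0.15496849  0.05759002] [-0.3 -0.4  2.3] [-0.03 -0.07 -0.05] [ 0.21  0.52 -0.04  2.03  0.03  0.59 -1.74]
```

View pics/t1.png

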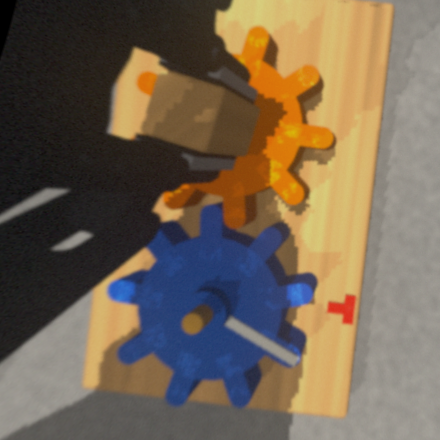

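The view shows the teeth interlocked around (225,210), with the stripe tip at (297,360) and the red T at (343,308). The master is at about -24.6°.

>>> arm_command:
  rows:
    - {"fingers":-0.6,"x":0,"y":0,"z":0,"ax":0,"ay":0,"az":5}
    - {"fingers":-0.6,"x":0,"y":0,"z":0,"ax":0,"ay":0,"az":5}
    - {"fingers":-0.6,"x":0,"y":0,"z":0,"ax":0,"ay":0,"az":5}
    - {"fingers":-0.6,"x":0,"y":0,"z":0,"ax":0,"ay":0,"az":5}
    - {"fingers":-0.6,"x":0,"y":0,"z":0,"ax":0,"ay":0,"az":3}
    - {"fingers":-0.6,"x":0,"y":0,"z":0,"ax":0,"ay":0,"az":0}
    - {"fingers":-0.6,"x":0,"y":0,"z":0,"ax":0,"ay":0,"az":0}
    - {"fingers":-0.6,"x":0,"y":0,"z":0,"ax":0,"ay":0,"az":0}

```text
clock: 10.15
tcp_pos: [0.5143, -0.1552, 0.0576]
orientation: [-2.94, 1.1, -0.005]
contact_force: [1.4, -0.8, 3.5]
grip_width: 0.0254
gripper_force: 50.1
```

```bash
python3 s.py
```

```text
master fit [5.31677999e-05 7.93595631e-04 5.22286442e-01 3.52599219e-02] 29.924808851002638 0.03710822603389351 (zero: 33.3)
stripe? 929 r 0.032 board deg -3.5
stripe? 128 r 0.04 board deg 167.6
stripe? 107 r 0.041 board deg -95.8
10.2 [ 0.51437003 -0.15519723  0.0576095 ] [ 2.  -1.7  3.9] [-0.29 -0.37  0.05] [ 0.13  0.52  0.06  2.03 -0.06  0.59 -2.05]
```

>>> arm_command:
  rows:
    - {"fingers":-0.6,"x":0,"y":0,"z":0,"ax":0,"ay":0,"az":3.4}
    - {"fingers":-0.6,"x":0,"y":0,"z":0,"ax":0,"ay":0,"az":0}
    - {"fingers":-0.6,"x":0,"y":0,"z":0,"ax":0,"ay":0,"az":0}
    - {"fingers":-0.6,"x":0,"y":0,"z":0,"ax":0,"ay":0,"az":0}

```text
clock: 10.53
tcp_pos: [0.5143, -0.1551, 0.0576]
orientation: [-2.906, 1.187, -0.005]
contact_force: [2.5, 1.4, 4.6]
grip_width: 0.0256
gripper_force: 50.3
```

```bash
python3 s.py
```

```text
master fit [7.04152213e-05 7.17006882e-04 5.96405623e-01 3.53207929e-02] 34.17152508707289 0.039275403866652264 (zero: 33.3)
stripe? 869 r 0.032 board deg 1.2
stripe? 160 r 0.041 board deg 178.0
stripe? 104 r 0.039 board deg -135.3
10.5833 [ 0.51430363 -0.15505094  0.05758133] [2.  1.2 4.8] [-0.25 -0.51  0.05] [ 0.11  0.52  0.08  2.03 -0.08  0.59 -2.1 ]
```

>>> arm_command:
  rows:
    - {"fingers":-0.2,"x":0,"y":0,"z":0,"ax":0,"ay":0,"az":0}
    - {"fingers":0.1,"x":0,"y":0,"z":0,"ax":0,"ay":0,"az":0}
    - {"fingers":0.3,"x":0,"y":0,"z":0,"ax":0,"ay":0,"az":0}
    - {"fingers":0.3,"x":0,"y":0,"z":0,"ax":0,"ay":0,"az":0}
    - {"fingers":0.3,"x":0,"y":0,"z":0,"ax":0,"ay":0,"az":0}
  grip_force: 20

```text
clock: 11.0
tcp_pos: [0.5132, -0.1549, 0.0569]
orientation: [-2.905, 1.19, -0.001]
contact_force: [0.9, -0.6, 0.4]
grip_width: 0.0558
gripper_force: 0.0
```

>>> arm_command:
  rows:
    - {"fingers":0.3,"x":0,"y":0,"z":-0.01,"ax":0,"ay":0,"az":0}
    - {"fingers":0.3,"x":0,"y":0,"z":-0.02,"ax":0,"ay":0,"az":0}
    - {"fingers":0.3,"x":0,"y":0,"z":-0.03,"ax":0,"ay":0,"az":0}
    - {"fingers":0.3,"x":0,"y":0,"z":-0.03,"ax":0,"ay":0,"az":0}
    - {"fingers":0.3,"x":0,"y":0,"z":-0.03,"ax":0,"ay":0,"az":0}
    - {"fingers":0.3,"x":0,"y":0,"z":-0.03,"ax":0,"ay":0,"az":0}
    - {"fingers":0.3,"x":0,"y":0,"z":0,"ax":0,"ay":0,"az":0}
    - {"fingers":0.3,"x":0,"y":0,"z":0,"ax":0,"ay":0,"az":0}

```text
clock: 11.67
tcp_pos: [0.5144, -0.1555, 0.2097]
orientation: [-2.903, 1.19, -0.01]
contact_force: [-0.2, 0.6, -1.3]
grip_width: 0.0555
gripper_force: 0.0
```

```bash
python3 s.py e.png; python3 - <<'E'
from h import *
f=dict(np.load('last_wrist.npz'))
X,Y,im=rect(f,np.array([.514,-.155,.031]),*np.eye(3)[:2])
h=cv2.cvtColor(im,cv2.COLOR_RGB2HSV).astype(int);M=(h[...,0]<16)&(h[...,1]>205)&(h[...,2]>60)
b=gearfit(X,Y,M);c=b.x[:2]+[.514,-.155];print('orange',c,b.fun,'dist',np.hypot(*(c-[.5030,-.2458])))
E
```

```text
master fit [-0.00011056  0.00129844 -0.10100236  0.0342372 ] 34.21299121858717 0.0751060225553242 (zero: 33.3)
stripe? 1122 r 0.032 board deg 0.0
stripe? 283 r 0.041 board deg 180.0
stripe? 258 r 0.041 board deg 138.0
11.7167 [ 0.51337143 -0.15521892  0.20802021] [ 0.4  0.1 -0.5] [ 0.02 -0.02  0.05] [ 0.09  0.3   0.11  1.94 -0.04  0.91 -2.13]
orange [ 0.51242724 -0.16697225] 0.15478470288774232 dist 0.07938946834951512
```

View pics/e.png

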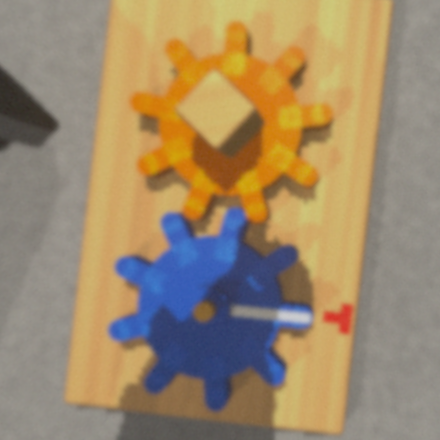

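The view shows the gears meshed: orange centre about (232,122), master about (210,308), so roughly 93 mm apart. The stripe points at the red T at (340,318). The automatic orange fit gave 79 mm because it picked up wood pixels, so I disregard it.

```bash
python3 -c "
from bench import r
print(r.hand_in())"
```

```text
the job is handed in; nothing more can be done
None
```

The nine-tooth orange gear lies flat on the board, meshed with the master at about 93 mm between axes and released; the white stripe points at the red mark to within about 1°, and the job was handed in at about 12 s.

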